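# Load the tensile specimen into its gravity chute

### The arm

A 6-joint arm with a two-finger parallel gripper is mounted at the origin on the work surface. World frame = base frame: x ahead of the robot, y to its left, z up, the work surface at z = 0. Lengths are in m, angles in rad, forces in N, time in s.
With the tool pointing down it reaches from about 0.375 to 0.9 m from the base axis. Payload 3.1 kg.
Tool frame: the origin (TCP) lies between the finger pads; the fingertips stand 8 mm ahead of it and the grasp point (between the pads) lies 11 mm behind it; z points along the fingers, y is the line along which they close (so a half turn about z gives the same grasp; the last joint's range is limited). The gripper opens to 85 mm and grips with 20 to 120 N. Pads are 22 mm wide; open, the fingers measure 114 mm over their backs; the gripper's body (76 mm by 85 mm) begins 54 mm behind the grasp point. The pads swing forward as they close: fully open they stand 13 mm farther back than shut.
Start: joints at [-1.431, 0.527, 1.433, -0, 1.181, -0.178], TCP at [0.196, -0.593, 0.202] pointing down, gripper open.
Joint ranges: [-3.08, 3.08], [-0.75, 2.2], [0.22, 2.44], [-1.43, 4.57], [0, 2.65], [-2.85, 2.85]. Speed limits (rad/s): [2.79, 2.79, 3.14, 3.14, 3.14, 3.14].

### API

Orientations are given as a unit quaternion [x, y, z, w].
In Python, from station import readout, cams, sign_off gives the robot as it stands.
- The arm moves only by the tool send_rows, never from a script. Its argument "commands" is text: rows parted by semicolons, each of 5 numbers parted by spaces: the finger opening in mm, from 0 to 85.4, then the shift along the tool's x, y, z each as a share of 0.02 m, from -1 to 1, then the turn about the tool's z as a share of 4 degrees, from -1 to 1. In form: grip dx dy dz spin; .... A call has 1 to 20 rows; each row shifts and turns the commanded pose from where the row before left it, along the tool's axes as they then stand; what a row does not reach is not made up. A row lasts 1/12 s, in which the tool goes at most 41.7 mm and 7.16 degrees, less where a joint would pass 70% of its speed; a pose out of reach is approached as far as the arm can. A call with a number of a shift or a turn outside -1 to 1 is refused whole. A call with a gripper value outside its range is refused whole. The fingers move at their own pace and stop on an object; "grip_force" is the grip in N (left out, the last holds). Time passes only in rows, so rows that do not move let the fingers close. It gives the time, the measured TCP pose, the force, the opening and the grip force at its end, in the units of the state.
- readout.sense(): the state, without advancing time (a new reading comes with each control period).
- cams.snapshot(name): name is "scene" or "top"; returns a dict with "pixels" (384x512x3 uint8, red, green, blue), "intrinsics" (3x3 intrinsics, pixels), "eye" and "rotation" of the camera in the world. Camera axes: x right, y down, z forward; pixel columns grow to the right and rows downward; lengths in m; the calibration is good to about 2 mm. A picture is of the moment at which its call begins. There is no depth.
- sign_off(): hands the job in; it is judged then, once.
The state is a dict: "t": time; "q": joint angles; "qd": joint speeds; "tau": joint torques, N m; "tcp_pos": TCP position; "tool_rot": TCP orientation; "force": force on the tool from outside, world axes, zero at the start; "ft_torque": the same for the moment, N m; "finger_gap": opening from 0.0 (shut) to 1.0 (fully open); "gripper_force": force on a finger pad.
Only numpy, scipy, OpenCV 4.12 (cv2) and the standard library are available. Lean on these libraries where they do the work, as an engineer would, in place of code of your own. Each camera call takes 0.05 s, during which the arm holds its last target. There are 200 camera calls.

### The job

In a materials-testing lab, take the big unbroken dog-bone tensile specimen from the table and lay it lengthwise on the upper half of the wide sloped chute, close above the slope, and let it go there so that it slides down by itself and comes to rest against the stop at the bottom, lying flat in the lane. Leave the straight bar that already waits in the narrow chute where it is.

Things in the scene. Friction and masses are not known exactly. Their poses are not given: they have to be found in the camera images.
- specimen_mid (a point): Centre of the specimen: a loose, flat, bare-aluminium dog-bone 140 mm long, 22 mm thick, 0.2 kg, lying on the table (centre 11 mm up). Heads 36 mm wide, 32 mm long; the waist between is 76 mm long, 18 mm wide, flaring in its last 9 mm each end. x: long axis, y: across (pinch the waist along y), z: up. Not wanted: the much smaller, thinner dog-bone (90 mm), straight bar, broken halves.
- wide_chute_foot (a point): Low end of the wide chute: a slippery black slide sloped 25 degrees, 280 mm long, fixed; lane 56 mm wide between guide strips 4 mm thick, 7 mm high; steel stop plate 30 mm high. The point: on the slide surface, mid-lane, at the stop's inner face, 35 mm above the table. x: up along the slope, y: across, z: square to the slide, up. Specimen at rest on the stop: centre at x = 70, z = 11 mm.
- wide_chute_high (a point): Open high end of the same wide chute: on the slide surface, mid-lane, 280 mm up the slope from the stop, 153 mm above the table; axes as at the low end. The upper half is the 140 mm below this point; a specimen centred 100 mm down the slope from it reaches to 30 mm from this end. Let go there, it slides by itself.
- waiting_bar_mid (a point): Centre of the straight aluminium bar, 120 x 16 x 16 mm, loose, that already lies against the stop of the narrow chute; x: its long axis, up the slope. Leave it alone. The narrow chute is like the wide one but its lane is 24 mm wide (the specimen does not fit). The two chutes stand side by side, 130 to 210 mm apart, either one nearer the robot.

How it is judged:
On the way:
1. the specimen is let go over the upper part of the wide chute, close above its slope, lengthwise (x of specimen_mid in the frame of wide_chute_foot between 0.115 and 0.24 m and y of specimen_mid in the frame of wide_chute_foot between -0.028 and 0.028 m and z of specimen_mid in the frame of wide_chute_foot between 0 and 0.055 m and angle between the x axis of specimen_mid and the x axis of wide_chute_foot, either way round below 0.6 rad and contact force between the fingers and specimen below 0.05 N).
At the end, for the whole second after the job is handed in: The specimen lies at rest in the wide chute's lane, against the stop (centre 55 to 85 mm up the slope from the stop, within 20 mm of the lane's middle, 3 to 19 mm off the slide), flat to within about 11 degrees and lengthwise to within about 14 degrees, let go (x of specimen_mid in the frame of wide_chute_foot between 0.055 and 0.085 m and y of specimen_mid in the frame of wide_chute_foot between -0.02 and 0.02 m and z of specimen_mid in the frame of wide_chute_foot between 0.003 and 0.019 m and angle between the x axis of specimen_mid and the x axis of wide_chute_foot, either way round below 0.25 rad and angle between the z axis of specimen_mid and the z axis of wide_chute_foot, either way round below 0.2 rad and linear speed of specimen below 0.02 m/s); the robot touches nothing.
It fails at once if the bar waiting in the narrow chute is moved more than 15 mm (distance of waiting_bar_mid from where it was at the start of the episode above 0.015 m).
It also fails if it takes over 32 s, if anything falls off the work surface, if the arm or the gripper's body presses on something with over 40 N, if the wrist force passes 120 N, or if a joint passes its speed limit or range.

## Working session

There is one attempt and no reset: what is moved stays moved. The work goes in short steps, Python scripts to look and compute and a tool call to move; the robot and the scene stay as the last step left them, time stands still between calls to the robot, and variables do not carry over. Pictures are saved under pics/ and viewed, at most 10 in all, crops included, and the job is handed in when it is done.

Besides the shell and the picture viewer there is one more tool, called after "Call:" as name(argument=value, ...), one argument or row to a line, values as JSON. send_rows: Moves the arm, as the interface text tells. Its arguments: {"type":"object","properties":{"commands":{"type":"string"},"grip_force":{"type":"number"}},"required":["commands"]}

```bash
ls; mkdir -p pics; python3 - <<'E'
from station import readout, cams
import cv2,numpy as np
s=readout.sense(); print(s['t'],s['tcp_pos'],s['tool_rot'],s['finger_gap'])
for n in('top','scene'):
    d=cams.snapshot(n); np.savez(f'{n}.npz',**{k:np.array(v) for k,v in d.items()})
    cv2.imwrite(f'pics/{n}0.png',cv2.resize(d['pixels'][:,:,::-1],(800,600),interpolation=cv2.INTER_CUBIC))
    print(n,d['intrinsics'],d['eye'],d['rotation'])
E
```

```text
pics
0.0 [ 0.19579246 -0.59271048  0.20133028] [ 9.87323296e-01  1.58718359e-01  2.86042383e-05 -1.09168252e-03] 0.999494479553043
top [[372.59330572   0.         255.4370892 ]
 [  0.         372.59330572 190.81436107]
 [  0.           0.           1.        ]] [ 0.46351847 -0.0258548   1.1384752 ] [ 0.71077554 -0.7022109   0.02713771 -0.0310085 ]
scene [[445.76246837   0.         254.47627681]
 [  0.         445.76246837 184.5348273 ]
 [  0.           0.           1.        ]] [1.19208384 0.04236781 0.96016301] [ 0.63479955  0.69885345 -0.24100081 -0.22483773]
```

View pics/top0.png

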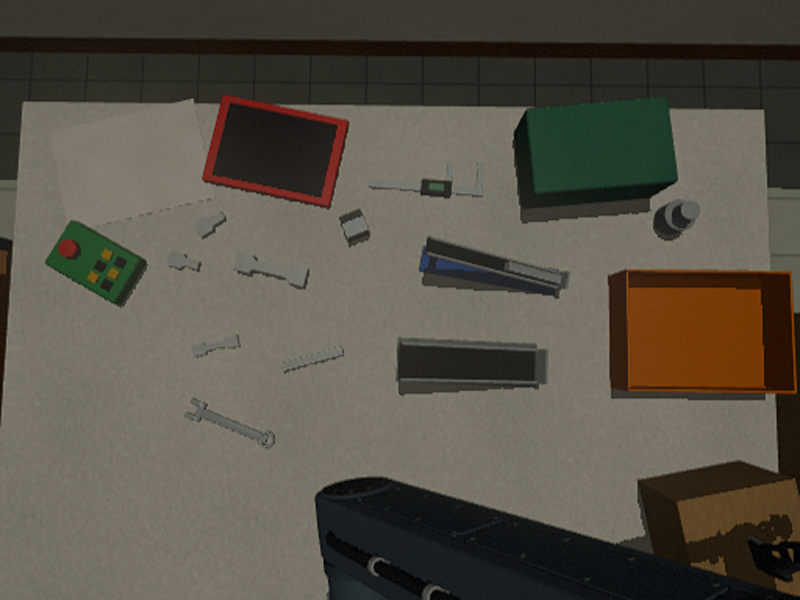

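View pics/scene0.png

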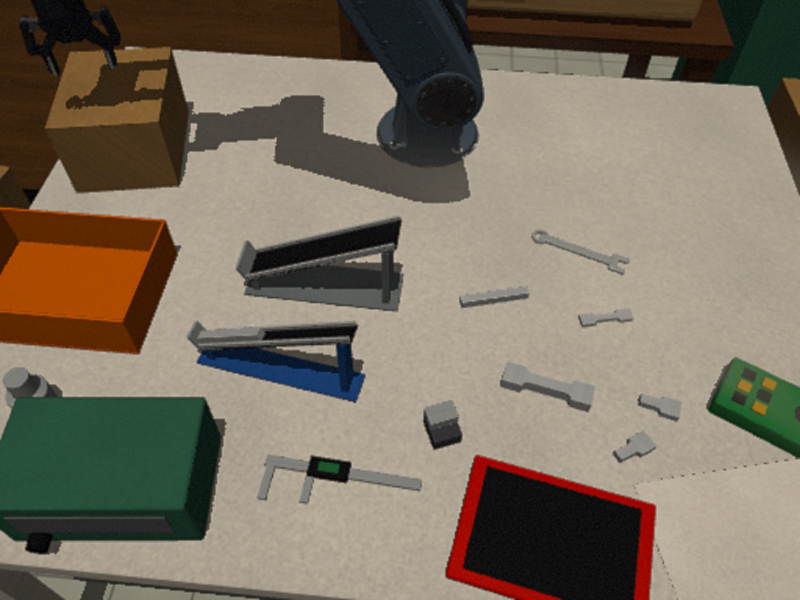

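The top view shows the big dog-bone at about (271,269) of 800x600. The wide grey chute has its black slide over (400–535, 345–385), with the stop at right (542,365) and the open high end at left. The bar lies in the blue narrow chute, farther from the robot.

```bash
cat > h.py <<'E'
import numpy as np,cv2
from scipy.spatial.transform import Rotation as R
def load(n): return dict(np.load(f'{n}.npz'))
def ray(d,uv):
    uv=np.atleast_2d(uv).astype(float); K=d['intrinsics']
    c=np.c_[(uv-K[:2,2])/[K[0,0],K[1,1]],np.ones(len(uv))]
    r=d['rotation']; M=R.from_quat(r) if r.size==4 else R.from_matrix(r)
    return M.apply(c)
def onz(d,uv,z):
    r=ray(d,uv); return d['eye']+r*((z-d['eye'][2])/r[:,2])[:,None]
def blob(d,box,f):
    x0,y0,x1,y1=box; m=np.zeros(d['pixels'].shape[:2],np.uint8)
    m[y0:y1,x0:x1]=f(d['pixels'][y0:y1,x0:x1].astype(int))*255
    cs=cv2.findContours(m,cv2.RETR_EXTERNAL,cv2.CHAIN_APPROX_NONE)[0]
    return max(cs,key=cv2.contourArea)[:,0,:],m
E
python3 - <<'E'
from h import *
t,s=load('top'),load('scene')
def up(d,b): x0,y0,x1,y1=b; return cv2.resize(d['pixels'][y0:y1,x0:x1,::-1],(400,300),interpolation=cv2.INTER_NEAREST)
im=np.vstack([np.hstack([up(t,(245,205,365,260)),up(t,(140,150,212,192))]),np.hstack([up(s,(145,130,265,205)),up(s,(310,220,390,270))])])
im=cv2.convertScaleAbs(im,alpha=1.5); cv2.imwrite('pics/crop1.png',im)
for n,d,b in(('top',t,(250,205,355,255)),):
    c,m=blob(d,b,lambda p:p.max(2)<50); print(len(c),cv2.contourArea(c),cv2.minAreaRect(c),cv2.approxPolyDP(c,3,True)[:,0].tolist())
p=t['pixels'][160:186,150:200].astype(int).mean(2); print(np.percentile(p,[2,25,50,75,98]))
print(t['pixels'][172,145:200].astype(int).mean(1).round().tolist())
print(t['pixels'][215:250,300].tolist())
E
```

```text
212 1595.0 ((298.47454833984375, 231.5371856689453), (87.08069610595703, 22.010778427124023), 0.716159999370575) [[256, 220], [255, 242], [341, 243], [342, 225]]
[ 54.32666667 111.33333333 113.66666667 115.33333333 118.33333333]
[117.0, 118.0, 112.0, 114.0, 100.0, 87.0, 99.0, 99.0, 112.0, 112.0, 113.0, 114.0, 113.0, 112.0, 114.0, 101.0, 90.0, 83.0, 93.0, 103.0, 115.0, 116.0, 114.0, 114.0, 114.0, 114.0, 113.0, 114.0, 115.0, 115.0, 114.0, 115.0, 115.0, 115.0, 115.0, 116.0, 115.0, 116.0, 115.0, 115.0, 116.0, 113.0, 113.0, 116.0, 114.0, 115.0, 115.0, 117.0, 117.0, 117.0, 117.0, 104.0, 66.0, 116.0, 114.0]
[[120, 116, 102], [121, 116, 103], [123, 118, 105], [92, 90, 82], [71, 74, 68], [72, 74, 69], [96, 95, 89], [76, 76, 70], [41, 38, 36], [32, 31, 26], [33, 32, 27], [37, 35, 33], [33, 31, 28], [32, 32, 28], [34, 31, 28], [36, 33, 29], [33, 33, 28], [34, 31, 28], [34, 32, 28], [36, 33, 29], [33, 32, 29], [31, 31, 25], [34, 32, 29], [36, 34, 30], [32, 29, 26], [33, 31, 26], [30, 30, 24], [38, 38, 34], [91, 91, 84], [75, 75, 70], [46, 45, 42], [56, 53, 46], [62, 60, 53], [61, 58, 52], [55, 52, 46]]
```

View pics/crop1.png

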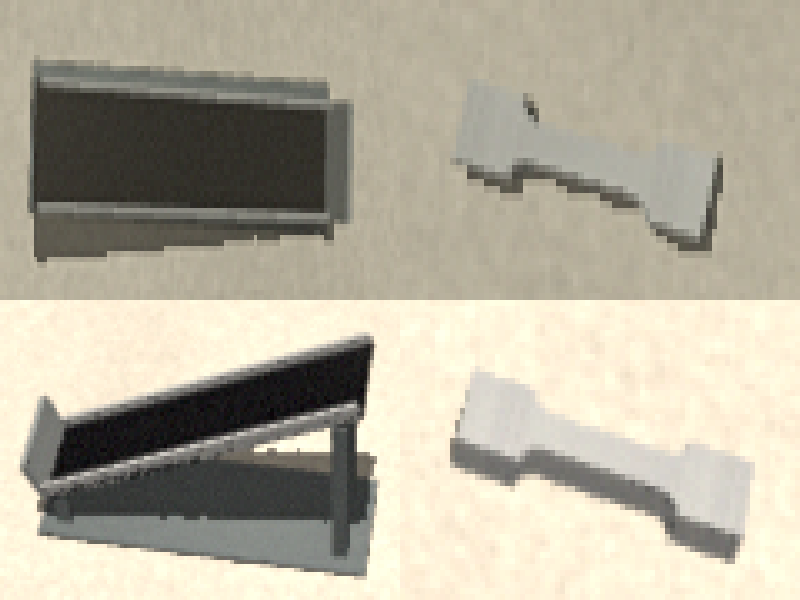

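The crop shows both shapes cleanly. In the top view the slide corners are about (256,221), (256,242), (343,225) and (343,244) in native pixels. The specimen's top face is grey on warm table, so a red-minus-blue mask should isolate it.

```bash
python3 - <<'E'
from h import *
t,s=load('top'),load('scene')
# specimen top face
for n,d,b in(('top',t,(145,155,205,190)),('scene',s,(310,222,392,268))):
    c,m=blob(d,b,lambda p:((p[...,0]-p[...,2])<11)&(p.mean(2)>(95 if n=='top' else 120)))
    P=onz(d,c,0.022)[:,:2].astype(np.float32); r=cv2.minAreaRect(P)
    M=cv2.moments(P.reshape(-1,1,2)); cen=(M['m10']/M['m00'],M['m01']/M['m00'])
    print(n,'cen',np.round(cen,4),'rect',np.round(r[0],4),np.round(r[1],4),r[2], 'area',M['m00'])
    bx=cv2.boxPoints(r); e=max((bx[1]-bx[0],bx[2]-bx[1]),key=np.linalg.norm); print(' axis',np.degrees(np.arctan2(e[1],e[0])))
# chute slide: fit edge lines of dark blob
c,m=blob(t,(250,205,355,255),lambda p:p.max(2)<60)
m=cv2.morphologyEx(m,cv2.MORPH_OPEN,np.ones((5,5)))
up,lo=[],[]
for x in range(262,338):
    y=np.flatnonzero(m[215:250,x]); up.append((x,y[0]+215-.5))
    # end of continuous dark from the middle
    k=232
    while t['pixels'][k,x].max()<60:k+=1
    lo.append((x,k-.5))
fu=np.polyfit(*np.array(up).T,1); fl=np.polyfit(*np.array(lo).T,1)
L=[];H=[]
for y in range(228,240):
    x=np.flatnonzero(t['pixels'][y,250:355].max(1)<60)+250; H.append(x[0]-.5); L.append(x[-1]+.5)
xh,xl=np.median(H),np.median(L); print('xh,xl',xh,xl,fu,fl)
pt=lambda x,f:(x,np.polyval(f,x))
h=onz(t,[pt(xh,fu),pt(xh,fl)],.153); l=onz(t,[pt(xl,fu),pt(xl,fl)],.035)
print('high',h.round(4).tolist(),'low',l.round(4).tolist())
hm,lm=h.mean(0),l.mean(0); v=hm-lm
print('mid',hm,lm,'widths',np.linalg.norm(h[0]-h[1]),np.linalg.norm(l[0]-l[1]),'len',np.linalg.norm(v),'yaw',np.degrees(np.arctan2(v[1],v[0])))
# scene check: project foot/high
for p in(hm,lm):
    q=R.from_quat(s['rotation']).inv().apply(p-s['eye']); print('scene px(800)',(s['intrinsics']@(q/q[2]))[:2]*1.5625)
E
```

```text
top cen [0.611  0.2313] rect [0.611  0.2317] [0.1395 0.0346] 76.62928771972656 area 0.0030053419633007117
 axis 76.62929
scene cen [0.6119 0.2298] rect [0.6118 0.2305] [0.1386 0.0346] 76.8554916381836 area 0.00296150043841914
 axis 76.85548
xh,xl 254.5 342.5 [4.99521531e-02 2.07539330e+02] [2.36090226e-02 2.35205414e+02]
high [[0.4668, -0.0184, 0.153], [0.412, -0.0191, 0.153]] low [[0.4575, -0.277, 0.035], [0.403, -0.2766, 0.035]]
mid [ 0.43939876 -0.01878709  0.153     ] [ 0.43025224 -0.2767835   0.035     ] widths 0.054847176771962526 0.054491652390012725 len 0.2838482062309662 yaw 87.96959310999478
scene px(800) [399.13149755 232.2471938 ]
scene px(800) [251.43345171 263.92565114]
```

Call:
send_rows(
  commands="85 0 0 -0.5 -1;85 0 0 -0.5 -1;85 0 0 0 -1;85 0 0 0 -1;85 0 0 0 -1;85 0 0 0 -1;85 0 0 0 -1;85 0 0 0 -1;85 0 0 0 -1;85 0 0 0 -1;85 0 0 0 -1;85 0 0 0 -1;85 0 0 0 -1;85 0 0 0 -1;85 0 0 0 -0.6;85 0 0 0 0",
)

```text
t: 1.43
tcp_pos: [0.1958, -0.593, 0.2217]
tool_rot: [0.784, 0.62, 0.0, -0.001]
force: [0.6, -0.5, -0.0]
finger_gap: 0.996
gripper_force: 0.0
```

Call:
send_rows(
  commands="85 1 0.24 0 0;85 1 0.24 0 0;85 1 0.24 0 0;85 1 0.24 0 0;85 1 0.24 0 0;85 1 0.24 0 0;85 1 0.24 0 0;85 1 0.24 0 0;85 1 0.24 0 0;85 1 0.24 0 0;85 1 0.24 0 0;85 1 0.24 0 0;85 1 0.24 0 0;85 1 0.24 0 0;85 1 0.24 0 0;85 1 0.24 0 0;85 1 0.24 0 0;85 1 0.24 0 0;85 1 0.24 0 0;85 1 0.24 0 0",
)

```text
t: 3.1
tcp_pos: [0.3818, -0.2253, 0.2222]
tool_rot: [0.785, 0.62, -0.0, -0.0]
force: [0.2, -0.6, 0.2]
finger_gap: 0.992
gripper_force: 0.0
```

Call:
send_rows(
  commands="85 1 0.24 0 0;85 1 0.24 0 0;85 1 0.24 0 0;85 1 0.24 0 0;85 1 0.24 0 0;85 1 0.24 0 0;85 1 0.24 0 0;85 1 0.24 0 0;85 1 0.24 0 0;85 1 0.24 0 0;85 1 0.24 0 0;85 1 0.24 0 0;85 1 0.24 0 0;85 1 0.24 0 0;85 1 0.24 0 0;85 1 0.24 0 0;85 1 0.24 0 0;85 1 0.24 0 0;85 1 0.24 0 0;85 1 0.24 0 0",
)

```text
t: 4.77
tcp_pos: [0.5673, 0.1416, 0.222]
tool_rot: [0.785, 0.62, -0.0, -0.0]
force: [-0.2, -0.8, -0.1]
finger_gap: 0.991
gripper_force: 0.0
```

Call:
send_rows(
  commands="85 0.97 0.22 0 0;85 0.97 0.22 0 0;85 0.97 0.22 0 0;85 0.97 0.22 0 0;85 0.97 0.22 0 0;60 0 0 1 0;60 0 0 1 0;60 0 0 1 0;60 0 0 1 0;60 0 0 1 0;60 0 0 1 0;60 0 0 1 0;60 0 0 1 0;60 0 0 0.5 0;60 0 0 0 0;60 0 0 0 0",
)

```text
t: 6.1
tcp_pos: [0.6108, 0.23, 0.052]
tool_rot: [0.785, 0.62, -0.0, -0.0]
force: [1.0, 0.1, 0.2]
finger_gap: 0.704
gripper_force: 0.0
```

```bash
python3 - <<'E'
from h import *
from station import readout, cams
t,s=cams.snapshot('top'),cams.snapshot('scene')
im=np.hstack([cv2.resize(t['pixels'][140:206,130:218,::-1],(400,300)),cv2.resize(s['pixels'][185:284,284:416,::-1],(400,300))])
cv2.imwrite('pics/g1.png',cv2.convertScaleAbs(im,alpha=1.5)); print(readout.sense()['tcp_pos'])
E
```

```text
[0.61214403 0.23018926 0.05356314]
```

View pics/g1.png

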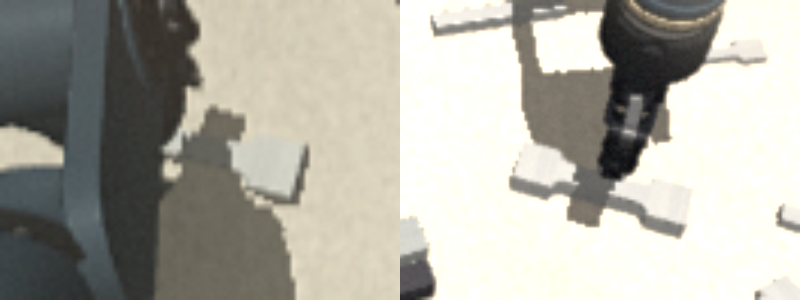

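The gripper straddles the middle of the waist: scene-crop fingers at (620,150), specimen centre about (600,190). I'll descend and grip.

Call:
send_rows(
  commands="60 0 0 0.8 0;60 0 0 0.8 0;60 0 0 0.5 0;60 0 0 0 0;10 0 0 0 0;10 0 0 0 0;10 0 0 0 0;10 0 0 0 0;10 0 0 0 0;10 0 0 0 0",
  grip_force=60,
)

```text
t: 7.03
tcp_pos: [0.6113, 0.2301, 0.0108]
tool_rot: [0.784, 0.62, 0.0, 0.0]
force: [0.2, -0.3, -0.4]
finger_gap: 0.117
gripper_force: 0.0
```

```bash
python3 - <<'E'
from h import *
from station import readout, cams
t,s=cams.snapshot('top'),cams.snapshot('scene')
im=np.hstack([cv2.resize(t['pixels'][140:206,130:218,::-1],(400,300)),cv2.resize(s['pixels'][200:275,300:400,::-1],(400,300))])
cv2.imwrite('pics/g2.png',cv2.convertScaleAbs(im,alpha=1.5)); q=readout.sense();print(q['tcp_pos'],q['finger_gap'],q['gripper_force'],q['force'])
E
```

```text
[0.61111073 0.23003246 0.01052995] 0.12005593332766745 0.0 [ 0.11860361 -0.16909766  1.04204084]
```

View pics/g2.png

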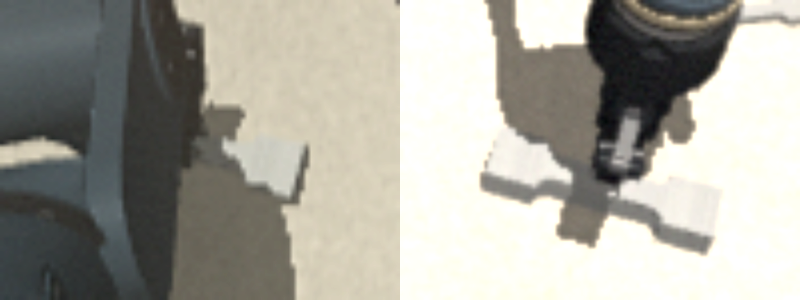

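```bash
python3 - <<'E'
from h import *
s=load('scene')
M=R.from_quat(s['rotation'])
def pr(p):
    q=M.inv().apply(np.array(p)-s['eye']); return (s['intrinsics']@(q/q[2]))[:2].round(1)
for p in [(.611,.23,.0105),(.616,.229,.0025),(.616,.229,.022),(.62,.228,.0),(.62,.228,.022),(.602,.232,.022),(.621,.228,.03)]: print(p,pr(p),'crop',((pr(p)-[300,200])*4+[400,0]).round())
E
```

```text
(0.611, 0.23, 0.0105) [349.4 246.9] crop [598. 188.]
(0.616, 0.229, 0.0025) [348.5 250.3] crop [594. 201.]
(0.616, 0.229, 0.022) [349.9 246.2] crop [600. 185.]
(0.62, 0.228, 0.0) [348.  252.2] crop [592. 209.]
(0.62, 0.228, 0.022) [349.5 247.6] crop [598. 190.]
(0.602, 0.232, 0.022) [350.9 241.3] crop [604. 165.]
(0.621, 0.228, 0.03) [350.1 246.2] crop [600. 185.]
```

```bash
python3 - <<'E'
from h import *
from station import cams
s=cams.snapshot('scene')
c=s['pixels'][215:265,315:385,::-1]/255.
cv2.imwrite('pics/g3.png',(255*cv2.resize(c,(770,550),interpolation=cv2.INTER_NEAREST)**.6).astype(np.uint8))
E
```

```text
(no output)
```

View pics/g3.png

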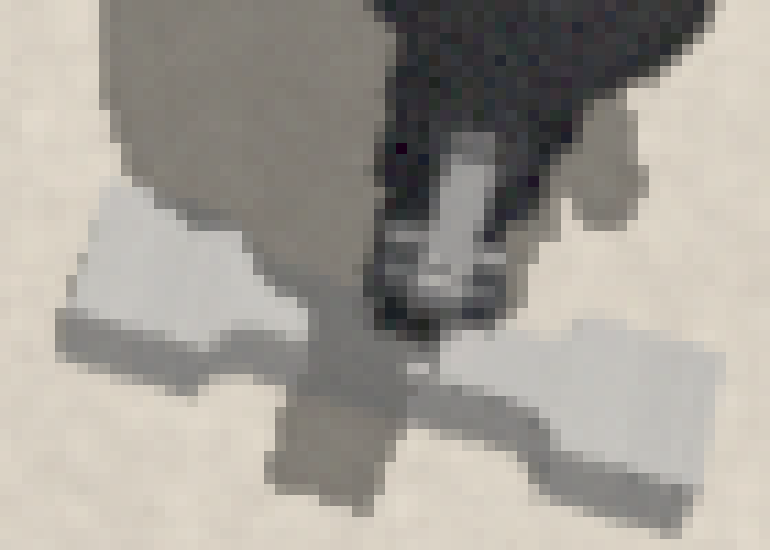

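```bash
python3 - <<'E'
from h import *
from station import cams,readout
s=cams.snapshot('scene'); np.save('s_now.npy',s['pixels']); t=cams.snapshot('top'); np.save('t_now.npy',t['pixels'])
def crop(im,b):return cv2.convertScaleAbs(cv2.resize(im[b[1]:b[3],b[0]:b[2],::-1],(400,300)),alpha=1.5)
g1=cv2.imread('pics/g1.png')[:,400:]; now=crop(s['pixels'],(284,185,416,284))
print('diff',cv2.absdiff(g1,now).mean())
cv2.imwrite('pics/g4.png',np.hstack([g1,now]))
q=readout.sense(); print({k:np.round(q[k],4).tolist() for k in('t','q','qd','tcp_pos','tool_rot','finger_gap','force')})
E
```

```text
diff 10.652697222222223
{'t': 7.2833, 'q': [0.1892, 0.8077, 1.4855, 0.0, 0.8484, 0.4219], 'qd': [0.0014, 0.001, -0.0001, 0.0002, -0.0014, -0.0006], 'tcp_pos': [0.611, 0.23, 0.0103], 'tool_rot': [0.7844, 0.6202, -0.0, -0.0], 'finger_gap': 0.1212, 'force': [0.3753, 0.1466, 0.0284]}
```

View pics/g4.png

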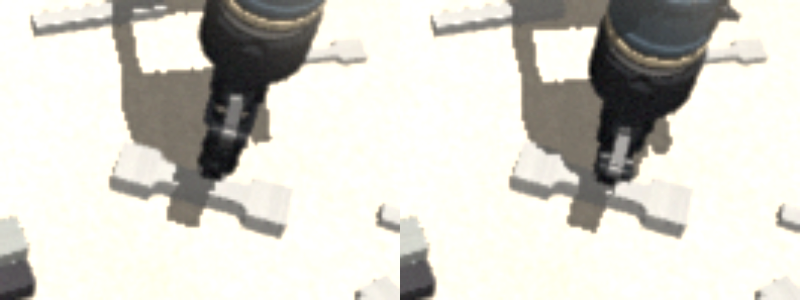

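The right half shows the arm did come down, with the gripper over the waist at (615,180). The gap reads 10 mm with no force, though, so nothing is gripped yet. I'll close fully to see whether the part is between the pads.

Call:
send_rows(
  commands="0 0 0 0 0;0 0 0 0 0;0 0 0 0 0;0 0 0 0 0",
  grip_force=60,
)

```text
t: 7.62
tcp_pos: [0.611, 0.23, 0.0103]
tool_rot: [0.784, 0.62, -0.0, -0.0]
force: [-0.3, -0.4, 0.1]
finger_gap: -0.002
gripper_force: 0.0
```

```bash
python3 - <<'E'
from h import *
from station import cams
s=load('scene');M=R.from_quat(s['rotation'])
print('ray of tip px at z',[(z,onz(s,[(354.1,245.9)],z)[0].round(4).tolist()) for z in(.0,.022,.03,.05)])
s1=cams.snapshot('scene')
for n,d,b in(('scene',s1,(310,222,392,268)),):
    c,m=blob(d,b,lambda p:((p[...,0]-p[...,2])<11)&(p.mean(2)>120)&(np.arange(310,392)[None]>352))
    P=onz(d,c,.022); print('right head extent: max y pts',P[P[:,1].argsort()[-3:]].round(4).tolist())
d=s
c,m=blob(d,(310,222,392,268),lambda p:((p[...,0]-p[...,2])<11)&(p.mean(2)>120)&(np.arange(310,392)[None]>352))
P=onz(d,c,.022); print('before',P[P[:,1].argsort()[-3:]].round(4).tolist())
E
```

```text
ray of tip px at z [(0.0, [0.6006, 0.2439, 0.0]), (0.022, [0.6142, 0.2392, 0.022]), (0.03, [0.6191, 0.2376, 0.03]), (0.05, [0.6314, 0.2334, 0.05])]
right head extent: max y pts [[0.617, 0.2989, 0.022], [0.6142, 0.2991, 0.022], [0.6114, 0.2993, 0.022]]
before [[0.617, 0.2989, 0.022], [0.6142, 0.2991, 0.022], [0.6114, 0.2993, 0.022]]
```

The pads shut fully without touching anything, and the specimen has not moved. The tip pixel's ray meets the tool's y at z ≈ 0.04, so the fingertips really sit about 4 cm above the table, higher than the TCP reading says. I'll open and go down in steps, watching the force.

Call:
send_rows(
  commands="60 0 0 0 0;60 0 0 0 0;60 0 0 0 0;60 0 0 0 0;60 0 0 0.4 0;60 0 0 0.4 0;60 0 0 0 0",
)

```text
t: 8.25
tcp_pos: [0.6094, 0.2296, -0.0079]
tool_rot: [0.784, 0.62, -0.002, -0.001]
force: [-0.9, 0.5, 0.0]
finger_gap: 0.703
gripper_force: 0.0
```

```bash
python3 - <<'E'
from h import *
from station import cams,readout
s=cams.snapshot('scene'); q=readout.sense(); print(q['tcp_pos'],q['force'],q['finger_gap'])
c=s['pixels'][205:265,315:385,::-1]/255.
cv2.imwrite('pics/g5.png',(255*cv2.resize(c,(700,600),interpolation=cv2.INTER_NEAREST)**.5).astype(np.uint8))
M=R.from_quat(s['rotation'])
for p in [(.648,.222,0),(.648,.222,.02),(.648,.222,.04)]:
    c=M.inv().apply(np.array(p)-s['eye']); u=(s['intrinsics']@(c/c[2]))[:2]; print(p,((u-[315,205])*10).round())
E
```

```text
[ 0.609671    0.22968119 -0.00733539] [0.89061996 0.45600947 1.08430033] 0.7005001996430261
(0.648, 0.222, 0) [309. 570.]
(0.648, 0.222, 0.02) [323. 530.]
(0.648, 0.222, 0.04) [338. 488.]
```

View pics/g5.png

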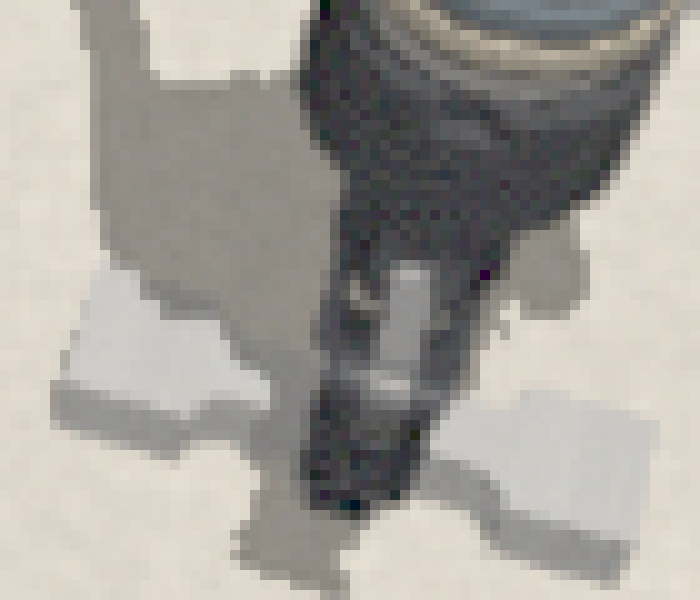

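The near fingertip's bottom is at (350,512), which puts it at z ≈ 0.03 while the reading implies below the table. So the height reading is about 35–40 mm low. I'll keep going down, guided by picture and force.

Call:
send_rows(
  commands="60 0 0 0.4 0;60 0 0 0.35 0;60 0 0 0 0",
)

```text
t: 8.55
tcp_pos: [0.6097, 0.2297, -0.0226]
tool_rot: [0.784, 0.62, -0.001, -0.001]
force: [0.4, -0.8, 0.3]
finger_gap: 0.703
gripper_force: 0.0
```

```bash
python3 - <<'E'
from h import *
from station import cams,readout
s=cams.snapshot('scene'); q=readout.sense(); print(q['tcp_pos'],q['force'],q['finger_gap'])
p=s['pixels'][205:275,315:385]; m=(p.max(2)<42).astype(np.uint8)
n,l,st,_=cv2.connectedComponentsWithStats(m); k=1+st[1:,4].argmax(); yx=np.argwhere(l==k); b=yx[yx[:,0].argmax()]; print('lowest dark px',b[1]+315,b[0]+205, 'bottom rows cols',[ (r+205,(yx[yx[:,0]==r][:,1].min()+315,yx[yx[:,0]==r][:,1].max()+315)) for r in range(b[0]-5,b[0]+1)])
M=R.from_quat(s['rotation'])
for p in [(.655,.22,0),(.648,.222,.0),(.642,.222,.0),(.648,.222,.01),(.648,.222,.02)]:
    c=M.inv().apply(np.array(p)-s['eye']); print(p,(s['intrinsics']@(c/c[2]))[:2].round(1))
E
```

```text
[ 0.61004719  0.22980353 -0.02191777] [-0.5431223  -0.30039568  0.27984625] 0.7016969324597117
lowest dark px 356 246 bottom rows cols [(241, (np.int64(346), np.int64(360))), (242, (np.int64(346), np.int64(360))), (243, (np.int64(346), np.int64(359))), (244, (np.int64(347), np.int64(359))), (245, (np.int64(356), np.int64(359))), (246, (np.int64(356), np.int64(358)))]
(0.655, 0.22, 0) [345.2 264.5]
(0.648, 0.222, 0.0) [345.9 262. ]
(0.642, 0.222, 0.0) [345.8 259.8]
(0.648, 0.222, 0.01) [346.6 260. ]
(0.648, 0.222, 0.02) [347.3 258. ]
```

Call:
send_rows(
  commands="0 0 0 0 0;0 0 0 0 0;0 0 0 0 0;0 0 0 0 0;0 0 0 0 0;0 0 0 0 0",
  grip_force=30,
)

```text
t: 9.1
tcp_pos: [0.6113, 0.2301, -0.0202]
tool_rot: [0.784, 0.62, 0.0, 0.0]
force: [-0.5, -0.4, 2.4]
finger_gap: 0.202
gripper_force: 30.3
```

```bash
python3 - <<'E'
from h import *
from station import cams,readout
s=cams.snapshot('scene'); q=readout.sense(); print(q['tcp_pos'],q['force'],q['finger_gap'],q['gripper_force'])
c=s['pixels'][215:275,315:385,::-1]/255.
cv2.imwrite('pics/g6.png',(255*cv2.resize(c,(700,600),interpolation=cv2.INTER_NEAREST)**.5).astype(np.uint8))
E
```

```text
[ 0.61131672  0.23010722 -0.02018883] [-0.65955422  0.35768044  3.97731296] 0.19915702052998718 30.3213232755661
```

View pics/g6.png

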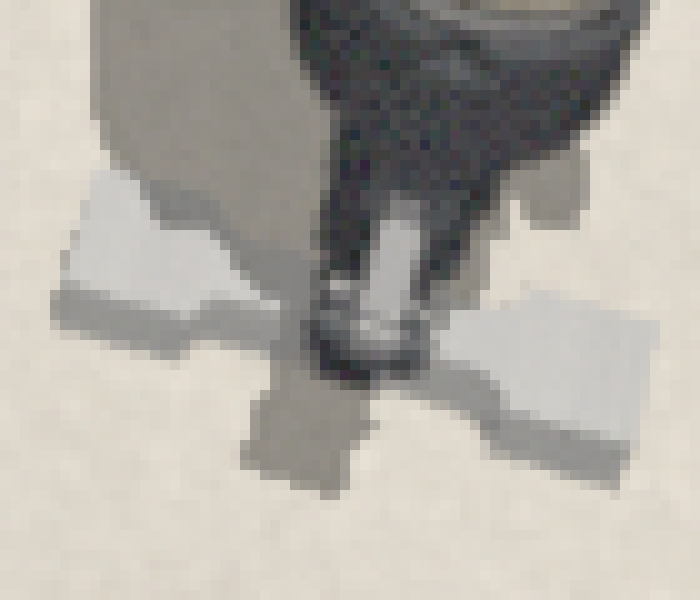

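The grip holds: the gap is 17 mm on the 18 mm waist at 30 N, with the finger at (365,340) mid-waist. The specimen's centre is at reported z + 0.031. Next I'll lift, turn and carry.

Call:
send_rows(
  commands="0 0 0 0 0;0 0 0 -0.5 0;0 0 0 -1 0;0 0 0 -1 0;0 0 0 -1 0;0 0 0 -1 0;0 0 0 -1 0;0 0 0 -1 0;0 0 0 -1 0;0 0 0 -1 0;0 0 0 -1 0;0 0 0 -1 0;0 0 0 -1 -0.95;0 0 0 0 -0.95;0 0 0 0 -0.95;0 0 0 0 0",
  grip_force=60,
)

```text
t: 10.48
tcp_pos: [0.6103, 0.2298, 0.2096]
tool_rot: [0.719, 0.695, -0.0, -0.0]
force: [-0.7, -0.6, -3.0]
finger_gap: 0.193
gripper_force: 58.9
```

Call:
send_rows(
  commands="0 -0.9 -0.41 0 0;0 -0.9 -0.41 0 0;0 -0.9 -0.41 0 0;0 -0.9 -0.41 0 0;0 -0.9 -0.41 0 0;0 -0.9 -0.41 0 0;0 -0.9 -0.41 0 0;0 -0.9 -0.41 0 0;0 -0.9 -0.41 0 0;0 -0.9 -0.41 0 0;0 -0.9 -0.41 0 0;0 -0.9 -0.41 0 0;0 -0.9 -0.41 0 0;0 -0.9 -0.41 0 0;0 -0.9 -0.41 0 0;0 -0.9 -0.41 0 0;0 -0.9 -0.41 0 0;0 -0.9 -0.41 0 0;0 -0.9 -0.41 0 0;0 -0.9 -0.41 0 0",
)

```text
t: 12.15
tcp_pos: [0.4338, -0.1247, 0.2091]
tool_rot: [0.72, 0.694, -0.0, -0.001]
force: [0.8, -0.5, -2.8]
finger_gap: 0.189
gripper_force: 58.9
```

```bash
python3 - <<'E'
from h import *
from station import cams,readout
t,s=cams.snapshot('top'),cams.snapshot('scene'); q=readout.sense(); print(q['tcp_pos'],q['tool_rot'],q['finger_gap'],q['gripper_force'],q['t'])
np.savez('held.npz',t=t['pixels'],s=s['pixels'])
a=cv2.resize(t['pixels'][180:270,230:350,::-1],(400,300),interpolation=cv2.INTER_NEAREST);b=cv2.resize(s['pixels'][80:200,130:290,::-1],(400,300),interpolation=cv2.INTER_NEAREST)
cv2.imwrite('pics/h1.png',(255*(np.hstack([a,b])/255.)**.6).astype(np.uint8))
E
```

```text
[ 0.43361244 -0.12600362  0.20910549] [ 7.20615994e-01  6.93334032e-01 -6.07737497e-04 -3.73621836e-04] 0.1950449747635593 58.99067401885986 12.25
```

View pics/h1.png

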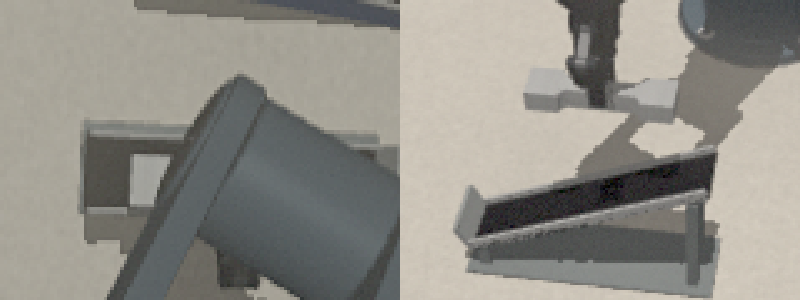

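The top crop shows the uphill head end at about (130,180), inside the lane. The scene crop shows the specimen held level above the chute, x 525–677, y 68–122. I'll triangulate the uphill head from both views.

```bash
python3 - <<'E'
from h import *
t,s=load('top'),load('scene'); h=np.load('held.npz')
g=h['s'].mean(2).astype(int)
for y in range(106,132,1): print(y,' '.join('%3d'%v for v in g[y,216:244:1]))
gt=h['t'].mean(2).astype(int); print('top')
for y in range(222,248,1): print(y,' '.join('%3d'%v for v in gt[y,264:286]))
E
```

```text
106 163 165 159 157 156 159 159 159 160 159 160 157 156 156 156 157 158 158 159 162 160 160 158 158 156 158 158 153
107 158 163 157 153 154 156 156 157 159 163 161 161 160 160 159 157 157 159 161 162 162 161 159 160 159 161 160 151
108 134 158 156 153 154 156 157 157 157 157 160 161 162 159 161 158 158 160 161 160 158 162 163 163 160 161 155  96
109 132 159 160 156 156 159 158 159 158 158 159 160 160 162 161 162 159 156 156 159 161 163 164 162 160 151  95  74
110 113 163 163 161 160 162 161 160 161 158 161 159 159 160 161 160 157 158 158 157 159 157 157 156 154  95  72  71
111 109 159 162 158 160 164 159 163 164 161 155 127  90  96 145 148 148 150 150 151 148 105  90  90  92  75  72  69
112  86 119 135 136 138 154 156 159 158 155 117  92 130 136 142 141 142 143 140 139 138 133 134 134 133  86  73  76
113  65  68  73  72  73  76  79  79  97  95 133 137 143 143 142 141 141 141 138 140 137 139 140 139 138  88  73  74
114  63  61  62  58  59  67  69  77 133 135 140 144 141 142 143 143 141 141 141 139 139 140 139 139 133  74  73  75
115  61  62  72  70  81 133 136 135 141 140 142 142 143 
[... 3611 characters left out ...]
 119 119 119 122  46  33  39  33  34  31  47  55  52  53
241  27  29  29  30  31  81  77  89  88  86  88  89  47  36  36  34  34  37  53  54  52  52
242  90  91  92  90  43  45  46  54  52  53  54  48  36  33  32  32  32  47  52  52  52  51
243  83  83  85  93  50  51  51  50  47  49  48  36  33  36  35  33  38  53  52  52  53  54
244  57  59  57  66  50  46  47  50  48  50  45  34  34  33  34  33  48  54  52  52  51  50
245  56  59  56  59  59  57  57  58  57  59  39  32  31  32  33  39  53  53  51  52  50  53
246  61  60  60  63  61  60  60  59  60  56  37  34  34  32  33  49  53  50  52  52  53  52
247  58  60  63  62  59  60  59  59  59  43  30  32  33  31  39  53  53  52  51  51  50  52
```

```bash
python3 - <<'E'
from h import *
t,s=load('top'),load('scene')
def tri(a,b):
    r1,r2=ray(t,[a])[0],ray(s,[b])[0]
    k=np.linalg.lstsq(np.c_[r1,-r2],s['eye']-t['eye'],rcond=None)[0]
    p,q=t['eye']+k[0]*r1,s['eye']+k[1]*r2; return (p+q)/2,np.linalg.norm(p-q)
F,e1=tri((268.6,225.6),(240.4,111.6)); N,e2=tri((268.5,241.4),(238.7,122.3))
print('far',F.round(4),e1.round(4),'near',N.round(4),e2.round(4),'width',np.linalg.norm(F-N))
ax=np.array([np.cos(np.radians(87.7)),np.sin(np.radians(87.7)),0]); m=(F+N)/2; c=m-.07*ax-[0,0,.011]
print('yaw of end edge',np.degrees(np.arctan2(*(F-N)[[1,0]])),'centre',c)
foot=np.array([.43025,-.27678,.035]); y=np.radians(87.97);b=np.radians(25)
X=np.array([np.cos(y)*np.cos(b),np.sin(y)*np.cos(b),np.sin(b)]);Y=np.array([-np.sin(y),np.cos(y),0]);Z=np.cross(X,Y)
d=c-foot; print('slide frame',[(d@v).round(4) for v in(X,Y,Z)],'vertical above slide',d@Z/np.cos(b))
E
```

```text
far [ 0.4547 -0.052   0.2857] 0.0006 near [ 0.4157 -0.0579  0.2157] 0.008 width 0.08035035744602236
yaw of end edge 8.656832720603854 centre [ 0.43235104 -0.12490731  0.2396829 ]
slide frame [np.float64(0.2241), np.float64(0.0033), np.float64(0.1213)] vertical above slide 0.13387324045240095
```

The triangulated centre is (0.432, -0.125, 0.240). That agrees with reported z + 0.031, and it lies 3 mm off mid-lane and 134 mm above the slide. I'll lower it 80 mm, then feel for the slide.

Call:
send_rows(
  commands="0 0 0.1 1 0;0 0 0 1 0;0 0 0 1 0;0 0 0 0.7 0;0 0 0 0.3 0;0 0 0 0 0;0 0 0 0 0",
)

```text
t: 12.83
tcp_pos: [0.4372, -0.124, 0.1294]
tool_rot: [0.719, 0.695, 0.0, -0.0]
force: [0.3, -0.4, -1.9]
finger_gap: 0.194
gripper_force: 59.0
```

Call:
send_rows(
  commands="0 0 0 0.2 0;0 0 0 0 0",
)

```text
t: 13.0
tcp_pos: [0.4374, -0.1244, 0.1257]
tool_rot: [0.719, 0.695, 0.0, 0.001]
force: [1.1, 0.3, -2.4]
finger_gap: 0.191
gripper_force: 59.0
```

Call:
send_rows(
  commands="0 0 0 0.2 0;0 0 0 0 0",
)

```text
t: 13.17
tcp_pos: [0.437, -0.1243, 0.1213]
tool_rot: [0.719, 0.695, 0.0, 0.0]
force: [-0.3, -0.5, -2.5]
finger_gap: 0.191
gripper_force: 59.0
```

Call:
send_rows(
  commands="0 0 0 0.2 0;0 0 0 0 0",
)

```text
t: 13.33
tcp_pos: [0.4374, -0.1247, 0.1173]
tool_rot: [0.719, 0.695, 0.0, 0.001]
force: [-0.8, -0.8, 1.2]
finger_gap: 0.192
gripper_force: 59.5
```

First contact with the slide shows at reported z = 0.117, exactly where a level specimen should touch. I'll loosen the grip to 20 N and press gently so it tips toward the slope.

Call:
send_rows(
  commands="0 0 0 0 0;0 0 0 0.15 0;0 0 0 0.15 0;0 0 0 0 0",
  grip_force=20,
)

```text
t: 13.67
tcp_pos: [0.4379, -0.1258, 0.1118]
tool_rot: [0.719, 0.695, -0.0, 0.002]
force: [-1.5, -3.6, 7.0]
finger_gap: 0.191
gripper_force: 60.4
```

Call:
send_rows(
  commands="0 0 0 0.2 0;0 0 0 0 0;0 0 0 0 0",
)

```text
t: 13.92
tcp_pos: [0.4384, -0.1262, 0.108]
tool_rot: [0.719, 0.695, -0.0, 0.002]
force: [-0.5, -5.1, 5.1]
finger_gap: 0.189
gripper_force: 60.4
```

```bash
python3 - <<'E'
from h import *
from station import cams,readout
s=cams.snapshot('scene'); q=readout.sense(); print(q['tcp_pos'],q['force'],q['gripper_force'],q['finger_gap'])
g=s['pixels'][95:175,165:265].astype(int); m=((g.mean(2)>110)&((g[...,0]-g[...,2])<14)).astype(np.uint8)
n,l,st,c=cv2.connectedComponentsWithStats(m)
for i in range(1,n):
    if st[i,4]>30: print(st[i,:2]+[165,95],st[i,2:],c[i]+[165,95])
E
```

```text
[ 0.43840343 -0.12616237  0.1080554 ] [-0.37809673 -5.21145432  4.63062133] 60.349613428115845 0.1899825260483323
[185 141] [ 22  11 150] [193.92666667 146.38      ]
[220 141] [ 23  11 164] [232.73170732 146.15853659]
```

The force falls as I press, and the two heads now show level in the picture (rows 146.4 and 146.2), so the specimen is tipping toward the slope. Now I'll release it and rise.

Call:
send_rows(
  commands="85 0 0 0 0;85 0 0 0 0;85 0 0 0 0;85 0 0 -0.3 0;85 0 0 -1 0;85 0 0 -1 0;85 0 0 -1 0;85 0 0 -1 0;85 0 0 -1 0;85 0 0 -1 0;85 0 0 0 0;85 0 0 0 0",
)

```text
t: 14.97
tcp_pos: [0.4374, -0.1243, 0.2343]
tool_rot: [0.719, 0.695, 0.0, 0.001]
force: [0.0, 0.4, -0.5]
finger_gap: 0.998
gripper_force: 0.0
```

```bash
cat > chk.py <<'E'
from h import *
from station import cams,readout
q=readout.sense(); print(q['t'],q['tcp_pos'],q['force'],q['finger_gap'])
y=np.radians(87.97);b=np.radians(25)
X=np.array([np.cos(y)*np.cos(b),np.sin(y)*np.cos(b),np.sin(b)]);Y=np.array([-np.sin(y),np.cos(y),0]);Z=np.cross(X,Y); foot=np.array([.43025,-.27678,.035])
for n,bx,th in(('top',(252,212,343,246),80),('scene',(163,130,258,180),105)):
    d=cams.snapshot(n); K=d['intrinsics']
    # ray onto plane 22 mm above the slide
    c,m=blob(d,bx,lambda p:(p.mean(2)>th)&(p.max(2)-p.min(2)<14)); 
    m=cv2.morphologyEx(m,cv2.MORPH_OPEN,np.ones((4,4),np.uint8)); cs=cv2.findContours(m,0,cv2.CHAIN_APPROX_NONE)[0]
    for c in cs:
        r=ray(d,c[:,0]); e=np.array(d['eye']); k=((foot+.022*Z-e)@Z)/(r@Z); P=e+r*k[:,None]-foot
        U=np.c_[P@X,P@Y].astype(np.float32)
        if cv2.contourArea(U)>2e-4: print(n,'area',cv2.contourArea(U),np.round(cv2.minAreaRect(U),4) if 0 else [np.round(v,4).tolist() for v in cv2.minAreaRect(U)],'x',U[:,0].min(),U[:,0].max())
E
python3 chk.py
```

```text
14.9667 [ 0.43735183 -0.12431962  0.23426   ] [ 0.00672321  0.44736919 -0.51116185] 0.9984515009576157
scene area 0.0024995320559610683 [[0.084, -0.0044], [0.0339, 0.1236], 88.4838] x 0.022505777 0.14563908
```

Call:
send_rows(
  commands="85 1 0 -0.5 0;85 1 0 0 0;85 1 0 0 0;85 1 0 0 0;85 1 0 0 0;85 1 0 0 0;85 1 0 0 0;85 1 0 0 0;85 1 0 0 0;85 1 0 0 0;85 1 0 0 0;85 1 0 0 0;85 0 0 0 0;85 0 0 0 0;85 0 0 0 0",
)

```text
t: 16.32
tcp_pos: [0.4443, 0.1152, 0.2424]
tool_rot: [0.719, 0.695, -0.001, -0.001]
force: [0.1, -0.3, -0.6]
finger_gap: 0.995
gripper_force: 0.0
```

```bash
python3 chk.py; python3 - <<'E'
from station import cams
g=cams.snapshot('scene')['pixels'].mean(2).astype(int)
for y in range(142,176,2): print(y,' '.join('%3d'%v for v in g[y,154:214:2]))
g=cams.snapshot('top')['pixels'].mean(2).astype(int)
for y in range(218,250,2): print(y,' '.join('%3d'%v for v in g[y,284:356:2]))
E
```

```text
16.3167 [0.44434619 0.11515089 0.24236009] [ 0.08842217 -0.30840381 -0.57424766] 0.9952003948705727
top area 0.002751328813845291 [[0.0775, 0.0015], [0.1248, 0.033], 1.3064] x 0.014724458 0.13989653
top area 0.0003269012393596338 [[0.237, -0.0319], [0.0416, 0.0079], 2.7065] x 0.21608211 0.25796106
scene area 0.0025350093080593558 [[0.084, -0.0044], [0.0339, 0.1236], 88.4838] x 0.022505777 0.14563908
142 158 158 160 159 160 157 159 161 160 158 161 158 156 156 154 155 156 156 157 157 154 155 156 157 153 158 157 163 158 158
144 159 154 157 159 166 160 159 162 159 157 155 157 152 157 154 156 151 156 154 153 156 151 153 162 159 158 157 160 160 162
146 159 157 158 157 161 158 158 159 156 160 158 158 156 154 155 160 162 161 158 155 156 160 154 158 159 160 163 163 160 162
148 163 163 159 162 160 159 159 156 158 159 157 154 157 155 152 155 157 154 155 155 157 157 159 159 161 158 164 150 142 121
150 164 161 157 161 158 159 157 156 159 159 159 156 156 158 153 157 156 155 154 160 155 147 133 130 118 100  97  80  74  71
152 156 157 160 160 159 156 156 157 163 157 157 156 155 153 153 154 156 158 1
[... 3078 characters left out ...]
  34  38  54  54  52  54  55  34  34  34  35  35  36  35  36  34  44  48  71  70  75  78  87  72 110 126 127
242  63  63  58  48  46  46  46  42  42  33  33  33  31  33  30  30  32  30  31  32  33  33  33  33  31  32  33  35  31  54  67  67  72 111 127 127
244  71  72  73  70  80  79  79  79  79  79  90  89  90  89  90  85  97  97  94  93  93  89 101 102 100 101 100  99  98 100  67  65  71 109 125 120
246  63  62  62  60  59  60  59  59  59  58  58  53  51  54  49  50  45  44  46  43  43  44  43  42  43  44  40  43  47  47  67 118 117 125 129 125
248  65  65  64  63  63  62  62  64  63  61  61  59  63  61  60  59  57  59  63  60  59  57  58 116 113 110 109 110 116  53  62 123 121 125 123 126
```

The specimen's uphill end is at x = 0.140 in the slide frame, so its centre is at about 0.070. It is 1.5 mm off mid-lane, lengthwise within 1.3°, and unchanged between the two looks, so it is at rest on the stop. I'm handing in.

```bash
python3 -c "
from station import sign_off
print(sign_off())"
```

```text
the job is handed in; nothing more can be done
None
```

The big specimen was let go on the upper half of the wide chute and slid down to rest against the stop (centre about 70 mm up, 1.5 mm off mid-lane, 1.3° off lengthwise); the arm stayed clear of the narrow chute and the job is handed in at about 16 s, with no verdict returned.

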